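# Show the camera the master sample and start the test

### The job

Show the camera which module in the black test fixture is the master sample: point down at the copper-topped one with the fingertips just above the middle of its top, a few centimetres at most and without touching it, and stay there for two seconds. Then press the green button right down to start the test, let it come up again and move clear. Do not touch any module, pass low over the other modules, press the red button or disturb the screwdriver.

Things in the scene. Friction and masses are not known exactly. Their poses are not given: they have to be found in the camera images.
- fixture: black plastic test fixture plate fixed to the bench, 190 x 190 x 30 mm high; origin at the centre of its underside on the bench, z up. Four round nests, 46 mm wide and 12 mm deep, in a square of 90 mm spacing (45 mm either way from the centre along its x and y), each with one module standing in it, 33 mm of the module showing above the plate
- master_top (a point): the master sample: a loose round sensor module with aluminium body, 44 mm diameter, 45 mm tall, a small brass stub on its side and a flat COPPER-coloured top 41 mm across; in any one of the four nests. This point is the centre of its top face, 63 mm above the bench, z up. Point at it from above with the fingertips 10 to 35 mm over this point and within 10 mm of it sideways, never touching it
- steel_mod_top (a point): one of the three ordinary sensor modules, same shape and size as the master sample, but its flat top is bright silver steel; it stands loose in another nest. This point is the centre of its top face, z up. Not to be touched or pointed at: crossing over it, keep the fingertips more than 60 mm above it
- white_mod_top (a point): one of the three ordinary sensor modules, same shape and size as the master sample, but its flat top is white; it stands loose in another nest. This point is the centre of its top face, z up. Not to be touched or pointed at: crossing over it, keep the fingertips more than 60 mm above it
- blue_mod_top (a point): one of the three ordinary sensor modules, same shape and size as the master sample, but its flat top is blue; it stands loose in another nest. This point is the centre of its top face, z up. Not to be touched or pointed at: crossing over it, keep the fingertips more than 60 mm above it
- console: white control box fixed to the bench, 110 (x) x 170 (y) x 50 mm high with a grey top panel; origin at the centre of its underside, z up. The green and the red button stand on its top, 80 mm apart, either one on either side
- start_top (a point): centre of the top face of the GREEN start button, a round spring push button 32 mm across on a black base on the control box; its top 72 mm above the bench; pressed straight down; z up
- start (a joint): travel of the green button in m: 0 up, 0.006 fully down (about 5 N); springs back up when let go; the press counts beyond 0.0045
- stop_top (a point): centre of the top face of the RED stop button, same size, 80 mm from the green one; leave alone
- stop (a joint): travel of the red button in m: 0 up, 0.006 fully down; must stay up
- screwdriver: loose screwdriver with a yellow handle, 180 mm long, lying on the bench beyond the control box along its own x, handle towards -x; leave alone
Things that resemble listed ones, but are neither listed nor needed, are in the scene too. What is shaped like the part that bears master_top but pink or turquoise is not meant.

How it is judged:
On the way, in this order (a step that is already met when the one before it is completed fails the run):
1. the fingertips point at the copper-topped module from just above, for the dwell (horizontal distance between the grasp point and master_top below 0.018 m and z of the grasp point in the frame of master_top between 0.015 and 0.07 m), for 1.5 s.
2. the green button is pressed right down (value of joint start above 0.0045 m), for 0.05 s.
At the end, for the whole second after the job is handed in: Tool held 1.5 s over the copper top (grasp point within 18 mm sideways, 15-70 mm above), then green button pressed past 4.5 mm; now both buttons are up (under 1.5 mm), modules within 6 mm and screwdriver within 10 mm of their starts, grasp point over 30 mm from the green button (value of joint each of start, stop below 0.0015 m and distance of each of master_top, steel_mod_top, white_mod_top, blue_mod_top from where it was at the start of the episode below 0.006 m and distance of screwdriver from where it was at the start of the episode below 0.01 m and distance between the grasp point and start_top above 0.03 m); the robot touches nothing.
It fails at once if a module is touched (contact force between any of the fingers, the arm and master above 0.3 N or contact force between any of the fingers, the arm and steel_mod above 0.3 N or contact force between any of the fingers, the arm and white_mod above 0.3 N or contact force between any of the fingers, the arm and blue_mod above 0.3 N).
It fails at once if a module is shifted or lifted (6 mm) (distance of any of master_top, steel_mod_top, white_mod_top, blue_mod_top from where it was at the start of the episode above 0.006 m).
It fails at once if the tool points at or passes low over another module (within 15 mm sideways, 70 mm above) ((horizontal distance between the grasp point and steel_mod_top below 0.015 m and z of the grasp point in the frame of steel_mod_top below 0.07 m) or (horizontal distance between the grasp point and white_mod_top below 0.015 m and z of the grasp point in the frame of white_mod_top below 0.07 m) or (horizontal distance between the grasp point and blue_mod_top below 0.015 m and z of the grasp point in the frame of blue_mod_top below 0.07 m)).
It fails at once if the red button is pressed (value of joint stop above 0.003 m).
It fails at once if the screwdriver is disturbed (10 mm) (distance of screwdriver from where it was at the start of the episode above 0.01 m).
It also fails if it takes over 40 s, if anything falls off the work surface, if the arm or the gripper's body presses on something with over 40 N, if the wrist force passes 120 N, or if a joint passes its speed limit or range.

### The arm

A 7-joint arm with a two-finger parallel gripper is mounted at the origin on the work surface. World frame = base frame: x ahead of the robot, y to its left, z up, the work surface at z = 0. Lengths are in m, angles in rad, forces in N, time in s.
With the tool pointing down it reaches from about 0.35 to 0.9 m from the base axis. Payload 7.2 kg.
Tool frame: the origin (TCP) lies on the centre line of the jaws, within the pads' length; the fingertips stand 17 mm ahead of it and the grasp point (between the pads) lies 2 mm behind it (r.tcp_to_tips is the distance from the TCP to the fingertips, in m); z points along the fingers, x is the direction in which the jaws open and shut, and the axes are right-handed (so a half turn about z gives the same grasp; the last joint's range is limited). The gripper opens to 85 mm and grips with 20 to 120 N. Pads are 22 mm wide; open, the fingers measure 114 mm over their backs; the gripper's body (76 mm by 85 mm) begins 54 mm behind the grasp point. The pads swing forward as they close: fully open they stand 13 mm farther back than shut.
Start: joints at [-1.273, 0.411, -0.013, 1.596, 0.006, 1.134, -0.082], TCP at [0.224, 0.584, 0.248] pointing down, gripper open.
Joint ranges: [-2.95, 2.95], [-0.29, 1.99], [-1.47, 1.44], [0.14, 2.54], [-1.03, 4.17], [0.13, 1.85], [-2.86, 2.86]. Speed limits (rad/s): [2.39, 2.39, 3.01, 3.01, 3.14, 3.14, 3.14].

### API

Orientations are given as a unit quaternion [w, x, y, z].
In Python, from rig import r gives the robot as it stands.
- The arm moves only by the tool servo_tool, never from a script. Its arguments are lists of equal length, an entry for each row: "xyz": the shift along the tool's x, y, z in cm, a list of three; "spin": the turn about the tool's z in degrees; "jaw": the opening, from 0 (shut) to 1 (fully open). A call has 1 to 5 rows; each row is the pose to reach, as a shift and turn from the pose measured when the call began, along the tool's axes at that moment; what a row does not reach only later rows make up. A row lasts 1/12 s, in which the tool goes at most 41.7 mm and 7.16 degrees, less where a joint would pass 70% of its speed; a pose out of reach is approached as far as the arm can. A call with a gripper value outside its range is refused whole. The fingers move at their own pace and stop on an object; the grip force is fixed at half the most. Time passes only in rows, so rows that repeat a pose let the fingers close. It gives the time, the measured TCP pose, the force and the opening at its end, in the units of the state.
- r.sense(): the state, without advancing time (a new reading comes with each control period).
- r.capture(name): name is "side" or "top" or "wrist"; returns the picture (400x640x3 uint8, red, green, blue); there is no depth.
- r.get_calibration(name): a dict with "vfov" (degrees; the focal length in pixels is half the picture's height over the tangent of half this angle, whatever the lens; pixels are square), "cx", "cy" (the principal point, pixels), "R" (3x3) and "t" (3): a world point X has camera coordinates R X + t; the wrist camera has in their place "tool_from_camera" (4x4, takes a point from camera to tool coordinates, whose origin is the TCP and whose axes are the tool frame's). Camera axes: x right, y down, z forward; pixel columns grow to the right and rows downward; lengths in m; the calibration is good to about 2 mm. A picture is of the moment at which its call begins: read the wrist's pose just before it. get_calibration takes no time and is no camera call.
- r.close_job(): hands the job in, once; it reports no verdict.
The state is a dict: "t": time; "joint_pos": joint angles; "joint_vel": joint speeds; "tau": joint torques, N m; "eef_pos": TCP position; "ee_rot": TCP orientation; "force": force on the tool from outside, world axes, zero at the start; "wrist_torque": the same for the moment, N m; "opening": opening from 0.0 (shut) to 1.0 (fully open).
Only numpy, scipy, OpenCV 4.12 (cv2) and the standard library are available. Lean on these libraries where they do the work, as an engineer would, in place of code of your own. Each camera call takes 0.05 s, during which the arm holds its last target.

## Working session

There is one attempt and no reset: what is moved stays moved. The work goes in short steps, Python scripts to look and compute and a tool call to move; the robot and the scene stay as the last step left them, time stands still between calls to the robot, and variables do not carry over. Pictures are saved under pics/ and viewed, and the job is handed in when it is done.

Besides the shell and the picture viewer there is one more tool, called after ">>>" by a JSON object that holds its "api" and its "payload", one argument or row to a line. servo_tool: Moves the arm, as the interface text tells. Its arguments: {"type":"object","properties":{"xyz":{"type":"array"},"spin":{"type":"array"},"jaw":{"type":"array"}},"required":["xyz","spin","jaw"]}

```bash
mkdir -p pics; ls; python3 - <<'E'
from rig import r
import cv2
s=r.sense(); print(s['t'],s['eef_pos'],s['ee_rot'],s['force'],s['opening'],r.tcp_to_tips)
for n in ['side','top','wrist']:
    cv2.imwrite(f'pics/{n}0.png',r.capture(n)[:,:,::-1]); print(n,r.get_calibration(n))
E
```

```text
pics
0.0 [0.22338861 0.58320568 0.24744151] [ 4.93946342e-04  8.23899162e-01  5.66735836e-01 -6.47152977e-04] [-0.65703618  0.05274017 -0.28402944] 0.999524926373142 0.017
side {'vfov': 55.56221843692523, 'cx': 312.04721491804526, 'cy': 199.29746477090748, 'R': array([[ 0.71331204, -0.70083961, -0.0031269 ],
       [-0.43464525, -0.4388716 , -0.78643196],
       [ 0.54979036,  0.56233048, -0.61766901]]), 't': array([-0.42011711,  0.30745742,  0.57879977])}
top {'vfov': 48.68037770870123, 'cx': 317.3238733349337, 'cy': 203.92703925467606, 'R': array([[-0.00219712, -0.9999494 ,  0.00981697],
       [-0.99567111,  0.00127531, -0.09293765],
       [ 0.09292043, -0.00997867, -0.99562353]]), 't': array([0.00145522, 0.62119097, 1.05259099])}
wrist {'vfov': 67.96051354952559, 'cx': 322.1733242965961, 'cy': 204.73599942183046, 'tool_from_camera': array([[ 9.99999808e-01,  4.14372099e-04,  4.61433468e-04,
        -1.17664770e-03],
       [-5.33114544e-04,  9.54507532e-01,  2.98186329e-01,
        -7.52898226e-02],
       [-3.16881626e-04, -2.98186518e-01,  9.54507569e-01,
        -1.25031342e-01],
       [ 0.00000000e+00,  0.00000000e+00,  0.00000000e+00,
         1.00000000e+00]])}
```

View pics/top0.png

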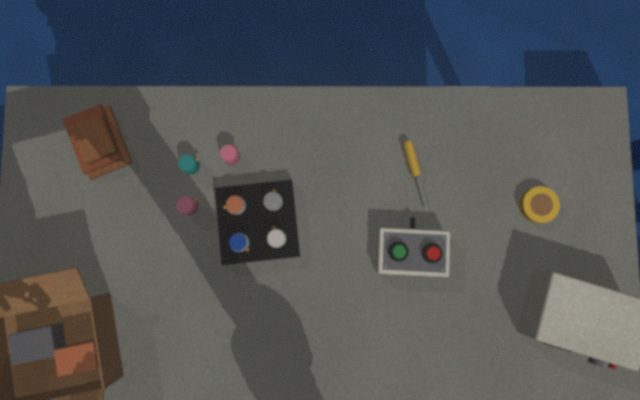

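View pics/side0.png

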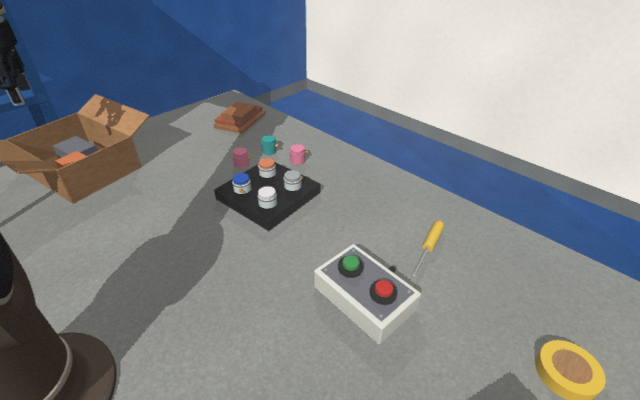

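View pics/wrist0.png

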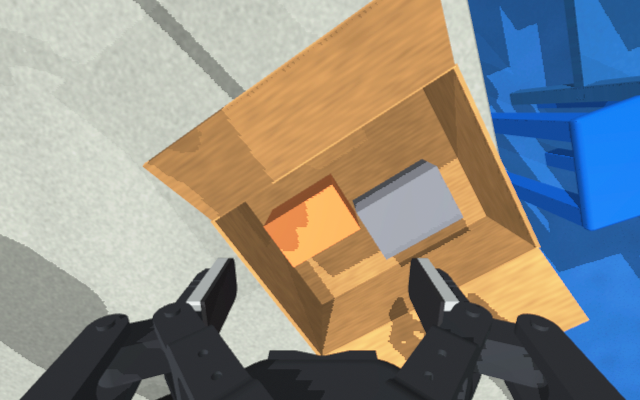

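```bash
python3 - <<'E'
import cv2
i=cv2.imread('pics/top0.png'); 
cv2.imwrite('pics/c1.png',cv2.resize(i[170:275,205:310],None,fx=5,fy=5,interpolation=cv2.INTER_CUBIC))
cv2.imwrite('pics/c2.png',cv2.resize(i[210:290,365:465],None,fx=6,fy=6,interpolation=cv2.INTER_CUBIC))
i=cv2.imread('pics/side0.png'); 
cv2.imwrite('pics/c3.png',cv2.resize(i[140:320,210:430],None,fx=3,fy=3,interpolation=cv2.INTER_CUBIC))
E
```

```text
(no output)
```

View pics/c1.png

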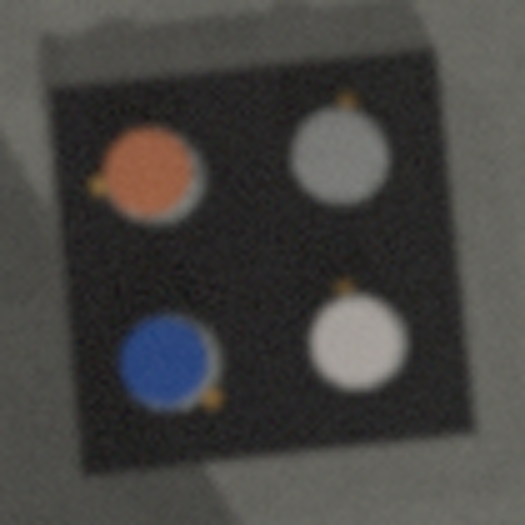

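View pics/c2.png

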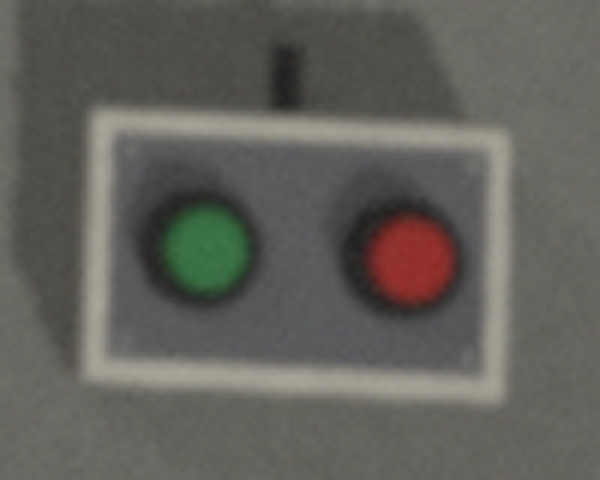

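View pics/c3.png

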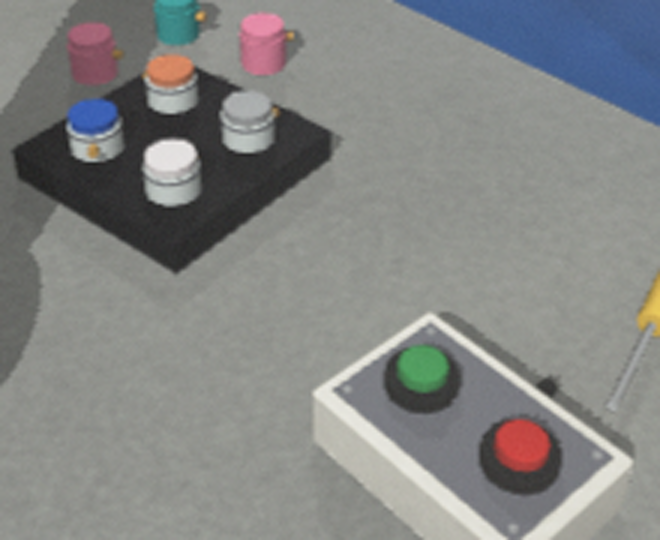

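```bash
cat > h.py <<'E'
from rig import r
import numpy as np, cv2
def ray(n,u,v,z):
    c=r.get_calibration(n); f=200/np.tan(np.radians(c['vfov']/2))
    d=c['R'].T@np.array([(u-c['cx'])/f,(v-c['cy'])/f,1]); o=-c['R'].T@c['t']
    return o+d*(z-o[2])/d[2]
def Rt(q):
    w,x,y,z=q
    from scipy.spatial.transform import Rotation as R
    return R.from_quat([x,y,z,w]).as_matrix()
def delta(goal):
    s=r.sense(); return Rt(s['ee_rot']).T@(np.array(goal)-s['eef_pos'])*100
E
python3 - <<'E'
from h import *
for n,p,z in [('cop',(149,172,5,205,170),.063),('blue',(165,361,5,205,170),.063),('steel',(340,157,5,205,170),.063),('white',(358,341,5,205,170),.063),('green',(206,249,6,365,210),.072),('red',(412,260,6,365,210),.072)]:
    print(n,ray('top',(p[0]+.5)/p[2]-.5+p[3],(p[1]+.5)/p[2]-.5+p[4],z))
for n,u,v,z in [('cop',170,71,.063),('green',424,367,.072),('red',523,444,.072),('white',172,160,.063),('blue',93,117,.063),('steel',248,108,.063)]:
    print(n,ray('side',u/3+210-.33,v/3+140-.33,z))
s=r.sense();print(Rt(s['ee_rot']),s['joint_pos'])
E
```

```text
cop [0.61809    0.19678686 0.063     ]
blue [0.52902204 0.18793972 0.063     ]
steel [0.62510871 0.10660563 0.063     ]
white [0.53819536 0.09752906 0.063     ]
green [ 0.50660736 -0.18901977  0.072     ]
red [ 0.50217268 -0.2690903   0.072     ]
cop [0.61289754 0.19340561 0.063     ]
green [ 0.50274472 -0.19105175  0.072     ]
red [ 0.49830274 -0.27011791  0.072     ]
white [0.53330165 0.09295171 0.063     ]
blue [0.52427769 0.18376276 0.063     ]
steel [0.62302142 0.10408676 0.063     ]
[[ 3.57726015e-01  9.33826523e-01 -3.50586966e-04]
 [ 9.33825727e-01 -3.57726169e-01 -1.22418447e-03]
 [-1.26859006e-03  1.10535503e-04 -9.99999189e-01]] [-1.27318117  0.41173897 -0.01269179  1.59683198  0.00561454  1.13433067
 -0.08222788]
```

>>> {"api": "servo_tool", "payload": {
  "xyz": [
    [0, 0, -2],
    [0, 0, -5],
    [-0.6, 1.5, -7],
    [-1.6, 4, -7],
    [-3, 7, -7]
  ],
  "spin": [0, 0, 0, 0, 0],
  "jaw": [0, 0, 0, 0, 0]
}}

```text
t: 0.57
eef_pos: [0.2771, 0.5316, 0.3188]
ee_rot: [-0.001, 0.823, 0.568, 0.0]
force: [0.6, 0.1, -0.2]
opening: 0.302
```

```bash
python3 -c "
from h import *
s=r.sense();print(s['t'],s['eef_pos'],s['opening'],delta([.615,.195,.25]))"
```

```text
0.5667 [0.27711399 0.53163948 0.31878629] 0.3019655387723894 [-19.53025742  43.52364797   6.81964662]
```

>>> {"api": "servo_tool", "payload": {
  "xyz": [
    [-1.4, 3.2, 0],
    [-2.8, 6.4, 0],
    [-4.3, 9.6, 0],
    [-5.8, 13, 0],
    [-7.2, 16, 0]
  ],
  "spin": [0, 0, 0, 0, 0],
  "jaw": [0, 0, 0, 0, 0]
}}

```text
t: 0.98
eef_pos: [0.4027, 0.4056, 0.3185]
ee_rot: [-0.0, 0.823, 0.568, 0.0]
force: [1.0, 1.0, 0.4]
opening: 0.001
```

>>> {"api": "servo_tool", "payload": {
  "xyz": [
    [-1.4, 3.2, 0],
    [-2.8, 6.4, 0],
    [-4.3, 9.6, 0],
    [-5.8, 13, 0],
    [-7.2, 16, 0]
  ],
  "spin": [0, 0, 0, 0, 0],
  "jaw": [0, 0, 0, 0, 0]
}}

```text
t: 1.4
eef_pos: [0.5281, 0.2794, 0.3182]
ee_rot: [-0.0, 0.823, 0.568, 0.0]
force: [0.3, -0.5, 0.3]
opening: -0.003
```

```bash
python3 -c "
from h import *
s=r.sense();print(s['t'],s['eef_pos'],s['opening'],s['joint_pos'],delta([.615,.195,.25]))"
```

```text
1.4 [0.52809789 0.27944513 0.31822987] -0.0026285464894343475 [-0.70887081  0.31293496  0.18623307  1.58051777 -0.06058743  1.25337268
  0.69477381] [-4.80787019 11.1256808   6.81808842]
```

>>> {"api": "servo_tool", "payload": {
  "xyz": [
    [-1.5, 3, 1],
    [-2.8, 6, 2.5],
    [-4, 9, 4],
    [-4.8, 11.1, 5.5],
    [-4.8, 11.1, 6.8]
  ],
  "spin": [0, 0, 0, 0, 0],
  "jaw": [0, 0, 0, 0, 0]
}}

```text
t: 1.82
eef_pos: [0.6179, 0.1891, 0.2486]
ee_rot: [0.001, 0.825, 0.565, -0.0]
force: [-0.2, -0.5, -0.9]
opening: -0.003
```

>>> {"api": "servo_tool", "payload": {
  "xyz": [
    [0, 0, 0.5],
    [0, 0, 0.5],
    [0, 0, 0.5]
  ],
  "spin": [0, 0, 0],
  "jaw": [0, 0, 0]
}}

```text
t: 2.07
eef_pos: [0.6176, 0.1894, 0.2436]
ee_rot: [0.001, 0.825, 0.565, -0.001]
force: [-0.8, 0.1, -0.0]
opening: 0.002
```

```bash
python3 - <<'E'
from h import *
s=r.sense();print(s['t'],s['eef_pos'],s['opening'],delta([.615,.195,.107]))
im=r.capture('wrist');cv2.imwrite('pics/w1.png',im[:,:,::-1])
E
```

```text
2.0667 [0.61755762 0.18941357 0.24360388] 0.0018599324864720936 [ 0.46577049 -0.45761836 13.65859952]
```

View pics/w1.png

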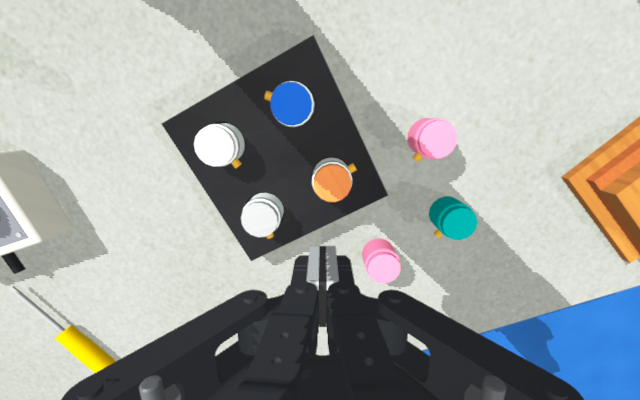

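```bash
cat >> h.py <<'E'
def wray(pos,q,u,v,z):
    c=r.get_calibration('wrist'); f=200/np.tan(np.radians(c['vfov']/2)); T=c['tool_from_camera']; R=Rt(q)
    d=R@T[:3,:3]@np.array([(u-c['cx'])/f,(v-c['cy'])/f,1]); o=R@T[:3,3]+pos
    return o+d*(z-o[2])/d[2]
def wproj(X,pos,q):
    c=r.get_calibration('wrist'); f=200/np.tan(np.radians(c['vfov']/2)); T=np.linalg.inv(c['tool_from_camera'])
    p=T[:3,:3]@(Rt(q).T@(np.array(X)-pos))+T[:3,3]; return f*p[0]/p[2]+c['cx'],f*p[1]/p[2]+c['cy']
E
python3 - <<'E'
from h import *
s=r.sense();p,q=s['eef_pos'],s['ee_rot']
for n,u,v in [('cop',333,181),('blue',292,103),('white',214,145),('steel',260,216)]: print(n,wray(p,q,u,v,.063))
R=Rt(q)
for d in (0,.01,.017,.03): print(d,wproj(p+R[:,2]*d,p,q))
E
python3 -c "
import cv2
i=cv2.imread('pics/w1.png')[230:320,270:400];cv2.imwrite('pics/w1c.png',cv2.resize(i,None,fx=5,fy=5))"
```

```text
cop [0.6162471  0.20139743 0.063     ]
blue [0.52886011 0.19132504 0.063     ]
white [0.53752755 0.10152881 0.063     ]
steel [0.62417352 0.11308823 0.063     ]
0 (np.float64(324.4622399090255), np.float64(277.10305194477763))
0.01 (np.float64(324.311635279952), np.float64(266.69203814753536))
0.017 (np.float64(324.21703781030044), np.float64(260.1526935883087))
0.03 (np.float64(324.0610355449249), np.float64(249.36855137954905))
```

View pics/w1c.png

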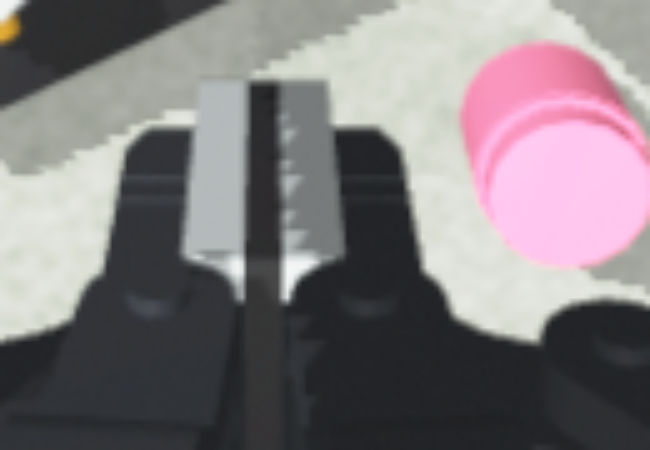

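```bash
python3 - <<'E'
from h import *
s=r.sense();print(s['eef_pos'],delta([.616,.198,.105]))
E
```

```text
[0.61770068 0.19001564 0.24433218] [ 0.70591771 -0.47521604 13.93114669]
```

>>> {"api": "servo_tool", "payload": {
  "xyz": [
    [0.4, -0.3, 1],
    [0.7, -0.5, 3.5],
    [0.7, -0.5, 6],
    [0.7, -0.5, 8],
    [0.7, -0.5, 9]
  ],
  "spin": [0, 0, 0, 0, 0],
  "jaw": [0, 0, 0, 0, 0]
}}

```text
t: 2.53
eef_pos: [0.6139, 0.1994, 0.1519]
ee_rot: [0.001, 0.824, 0.566, -0.001]
force: [0.4, -0.0, 0.1]
opening: 0.0
```

```bash
python3 - <<'E'
from h import *
s=r.sense();print(s['t'],s['eef_pos'],delta([.616,.198,.105]))
im=r.capture('wrist');cv2.imwrite('pics/w2.png',im[:,:,::-1])
im=r.capture('side');cv2.imwrite('pics/s2.png',cv2.resize(im[90:240,200:350,::-1],None,fx=4,fy=4))
E
```

```text
2.5333 [0.61394859 0.19938856 0.15188779] [-0.04223221  0.24259123  4.6888573 ]
```

View pics/w2.png

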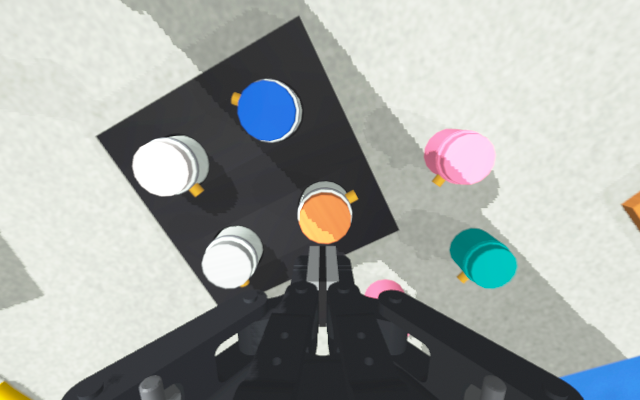

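View pics/s2.png

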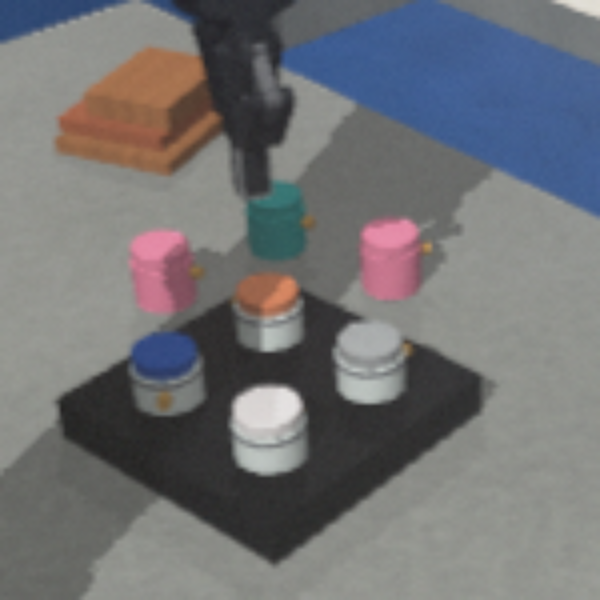

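```bash
python3 - <<'E'
from h import *
s=r.sense();p,q=s['eef_pos'],s['ee_rot']; print(p,Rt(q)[:,2])
print('wrist cop',wray(p,q,325,214.5,.063))
c=r.get_calibration('side'); f=200/np.tan(np.radians(c['vfov']/2))
def sp(X):
    a=c['R']@np.array(X)+c['t'];return f*a[:2]/a[2]+[c['cx'],c['cy']]
for nm,X in [('tip',p+Rt(q)[:,2]*.017),('tcp',p),('cop',[.616,.198,.063])]: print(nm,(sp(X)-[200,90])*4)
E
```

```text
[0.61436388 0.19890577 0.15270426] [-0.00145142 -0.00303803 -0.99999433]
wrist cop [0.61428352 0.19979225 0.063     ]
tip [252.54909465 190.32117597]
tcp [250.24216828 165.76894862]
cop [264.59428449 288.80816921]
```

>>> {"api": "servo_tool", "payload": {
  "xyz": [
    [0, 0.1, 1.2],
    [0, 0.2, 2.5],
    [0, 0.2, 3.6],
    [0, 0.2, 4.4],
    [0, 0.2, 4.7]
  ],
  "spin": [0, 0, 0, 0, 0],
  "jaw": [0, 0, 0, 0, 0]
}}

```text
t: 3.05
eef_pos: [0.6154, 0.1977, 0.1039]
ee_rot: [0.001, 0.825, 0.566, -0.003]
force: [0.1, -0.2, 0.3]
opening: 0.001
```

```bash
python3 - <<'E'
from h import *
s=r.sense();print(s['t'],s['eef_pos'],delta([.615,.197,.105]))
im=r.capture('side');cv2.imwrite('pics/s3.png',cv2.resize(im[90:240,200:350,::-1],None,fx=4,fy=4))
p,q=s['eef_pos'],s['ee_rot']
im=r.capture('wrist');cv2.imwrite('pics/w3.png',im[:,:,::-1])
E
```

```text
3.05 [0.61542215 0.19769417 0.10392567] [-0.08047498 -0.01460257 -0.10701972]
```

View pics/s3.png

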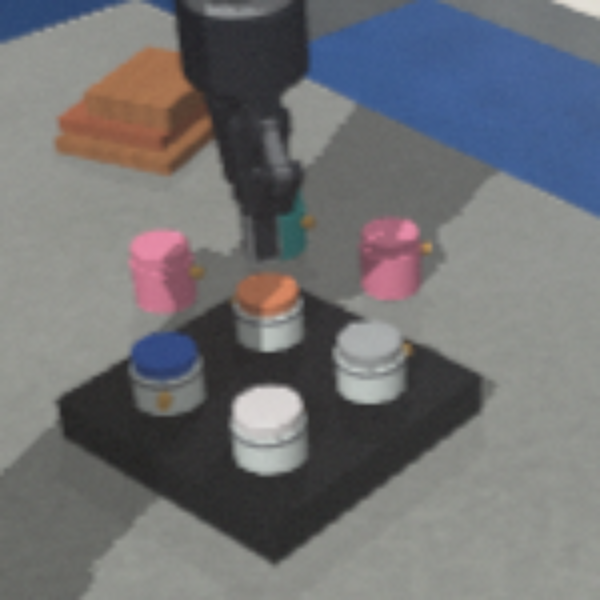

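View pics/w3.png

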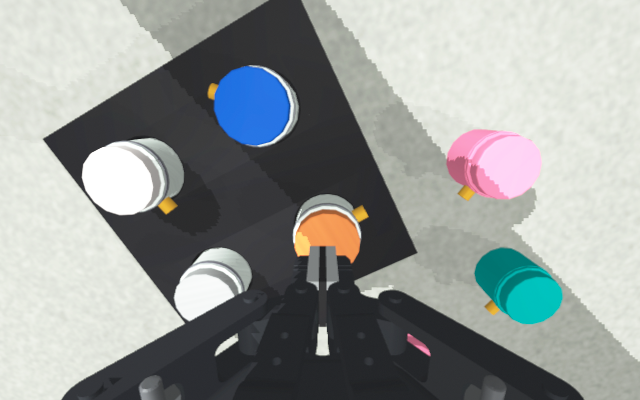

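>>> {"api": "servo_tool", "payload": {
  "xyz": [
    [0, 0, 0],
    [0, 0, 0],
    [0, 0, 0],
    [0, 0, 0],
    [0, 0, 0]
  ],
  "spin": [0, 0, 0, 0, 0],
  "jaw": [0, 0, 0, 0, 0]
}}

```text
t: 3.57
eef_pos: [0.616, 0.1978, 0.1053]
ee_rot: [0.001, 0.825, 0.566, -0.002]
force: [0.7, -0.5, -0.5]
opening: 0.004
```

>>> {"api": "servo_tool", "payload": {
  "xyz": [
    [0, 0, 0],
    [0, 0, 0],
    [0, 0, 0],
    [0, 0, 0],
    [0, 0, 0]
  ],
  "spin": [0, 0, 0, 0, 0],
  "jaw": [0, 0, 0, 0, 0]
}}

```text
t: 3.98
eef_pos: [0.616, 0.1979, 0.1052]
ee_rot: [0.001, 0.825, 0.566, -0.002]
force: [-0.8, 0.5, 0.2]
opening: 0.001
```

>>> {"api": "servo_tool", "payload": {
  "xyz": [
    [0, 0, 0],
    [0, 0, 0],
    [0, 0, 0],
    [0, 0, 0],
    [0, 0, 0]
  ],
  "spin": [0, 0, 0, 0, 0],
  "jaw": [0, 0, 0, 0, 0]
}}

```text
t: 4.4
eef_pos: [0.616, 0.1979, 0.1053]
ee_rot: [0.001, 0.825, 0.566, -0.002]
force: [-0.6, -0.2, 0.5]
opening: -0.001
```

>>> {"api": "servo_tool", "payload": {
  "xyz": [
    [0, 0, 0],
    [0, 0, 0],
    [0, 0, 0],
    [0, 0, 0],
    [0, 0, 0]
  ],
  "spin": [0, 0, 0, 0, 0],
  "jaw": [0, 0, 0, 0, 0]
}}

```text
t: 4.82
eef_pos: [0.616, 0.1979, 0.1052]
ee_rot: [0.001, 0.825, 0.566, -0.002]
force: [-0.3, -0.4, 0.7]
opening: 0.002
```

>>> {"api": "servo_tool", "payload": {
  "xyz": [
    [0, 0, 0],
    [0, 0, 0],
    [0, 0, 0],
    [0, 0, 0],
    [0, 0, 0]
  ],
  "spin": [0, 0, 0, 0, 0],
  "jaw": [0, 0, 0, 0, 0]
}}

```text
t: 5.23
eef_pos: [0.616, 0.1978, 0.1052]
ee_rot: [0.001, 0.825, 0.566, -0.002]
force: [0.0, 0.5, -0.4]
opening: -0.001
```

>>> {"api": "servo_tool", "payload": {
  "xyz": [
    [0, 0, 0],
    [0, 0, 0],
    [0, 0, 0],
    [0, 0, 0],
    [0, 0, 0]
  ],
  "spin": [0, 0, 0, 0, 0],
  "jaw": [0, 0, 0, 0, 0]
}}

```text
t: 5.65
eef_pos: [0.616, 0.1979, 0.1053]
ee_rot: [0.001, 0.825, 0.566, -0.002]
force: [0.7, -0.1, -0.4]
opening: -0.001
```

>>> {"api": "servo_tool", "payload": {
  "xyz": [
    [0, 0, -2],
    [0, 0, -5],
    [0, 0, -8],
    [0, 0, -11],
    [0, 0, -13]
  ],
  "spin": [0, 0, 0, 0, 0],
  "jaw": [0, 0, 0, 0, 0]
}}

```text
t: 6.07
eef_pos: [0.617, 0.1984, 0.2385]
ee_rot: [0.001, 0.825, 0.566, -0.0]
force: [0.4, -0.3, -0.1]
opening: 0.004
```

>>> {"api": "servo_tool", "payload": {
  "xyz": [
    [-2, 0.2, 0],
    [-5, 0.4, 0],
    [-8, 0.7, 0],
    [-11, 1, 0],
    [-14, 1.2, 0]
  ],
  "spin": [0, 0, 0, 0, 0],
  "jaw": [0, 0, 0, 0, 0]
}}

```text
t: 6.48
eef_pos: [0.5774, 0.0622, 0.2389]
ee_rot: [0.001, 0.825, 0.566, -0.0]
force: [0.3, -0.6, 0.8]
opening: -0.002
```

>>> {"api": "servo_tool", "payload": {
  "xyz": [
    [-3, 0.2, 0],
    [-6, 0.5, 0],
    [-9, 0.8, 0],
    [-12, 1, 0],
    [-14, 1.2, 0]
  ],
  "spin": [0, 0, 0, 0, 0],
  "jaw": [0, 0, 0, 0, 0]
}}

```text
t: 6.9
eef_pos: [0.537, -0.076, 0.2395]
ee_rot: [0.002, 0.825, 0.565, -0.0]
force: [-0.0, -0.6, 0.0]
opening: -0.002
```

```bash
python3 - <<'E'
from h import *
s=r.sense();print(s['t'],s['eef_pos'],s['joint_pos'],delta([.505,-.190,.20]))
E
```

```text
6.9 [ 0.53697071 -0.07602201  0.2394729 ] [-0.20522005  0.27998222  0.31453467  1.82769328 -0.09566472  1.04738304
  1.34552122] [-11.77270686   1.14228065   3.97627419]
```

>>> {"api": "servo_tool", "payload": {
  "xyz": [
    [-3, 0.3, 0.5],
    [-6, 0.6, 1],
    [-9, 0.9, 2],
    [-11.8, 1.1, 3],
    [-11.8, 1.1, 4]
  ],
  "spin": [0, 0, 0, 0, 0],
  "jaw": [0, 0, 0, 0, 0]
}}

```text
t: 7.32
eef_pos: [0.5022, -0.1965, 0.2]
ee_rot: [0.003, 0.827, 0.562, -0.001]
force: [-0.1, -0.2, -0.1]
opening: 0.001
```

>>> {"api": "servo_tool", "payload": {
  "xyz": [
    [0, 0, 0],
    [0, 0, 0],
    [0, 0, 0]
  ],
  "spin": [0, 0, 0],
  "jaw": [0, 0, 0]
}}

```text
t: 7.57
eef_pos: [0.5027, -0.1961, 0.2005]
ee_rot: [0.003, 0.827, 0.562, -0.001]
force: [-0.2, 0.5, 0.6]
opening: -0.001
```

```bash
python3 - <<'E'
from h import *
s=r.sense();print(s['t'],s['eef_pos'],delta([.505,-.190,.12]))
im=r.capture('wrist');cv2.imwrite('pics/w4.png',im[:,:,::-1])
E
```

```text
7.5667 [ 0.50265733 -0.19606353  0.20048106] [ 0.6873247  -0.03996986  8.04490785]
```

View pics/w4.png

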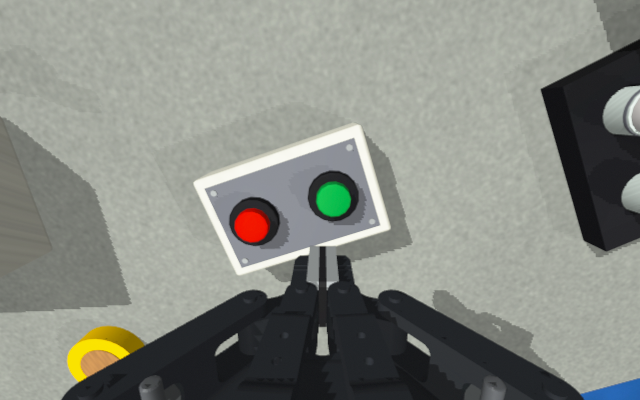

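```bash
python3 - <<'E'
from h import *
s=r.sense();p,q=s['eef_pos'],s['ee_rot']
print(wray(p,q,334,200,.072),wray(p,q,252,225,.072)); print(s['t'],s['eef_pos'],delta([.505,-.188,.12]))
E
```

```text
[ 0.506309   -0.18742444  0.072     ] [ 0.50111746 -0.26584322  0.072     ]
7.6167 [ 0.50293393 -0.19568171  0.20058215] [ 0.82606253 -0.12761     8.05412573]
```

>>> {"api": "servo_tool", "payload": {
  "xyz": [
    [0.4, 0, 1],
    [0.8, -0.1, 3.5],
    [0.8, -0.1, 6],
    [0.8, -0.1, 8],
    [0.8, -0.1, 8.5]
  ],
  "spin": [0, 0, 0, 0, 0],
  "jaw": [0, 0, 0, 0, 0]
}}

```text
t: 8.03
eef_pos: [0.504, -0.1863, 0.1124]
ee_rot: [0.001, 0.826, 0.563, -0.002]
force: [-0.7, -0.7, -0.5]
opening: -0.0
```

>>> {"api": "servo_tool", "payload": {
  "xyz": [
    [0, 0, 0],
    [0, 0, 0]
  ],
  "spin": [0, 0],
  "jaw": [0, 0]
}}

```text
t: 8.2
eef_pos: [0.5041, -0.1854, 0.1123]
ee_rot: [0.001, 0.826, 0.563, -0.002]
force: [0.1, -0.2, -0.2]
opening: 0.003
```

```bash
python3 - <<'E'
from h import *
s=r.sense();print(s['t'],s['eef_pos'],delta([.505,-.189,.083]))
im=r.capture('side');cv2.imwrite('pics/s5.png',cv2.resize(im[170:340,290:440,::-1],None,fx=3.5,fy=3.5))
im=r.capture('wrist');cv2.imwrite('pics/w5.png',im[:,:,::-1])
E
```

```text
8.2 [ 0.50411802 -0.18541073  0.11226802] [-0.28849888  0.21545053  2.92799003]
```

View pics/s5.png

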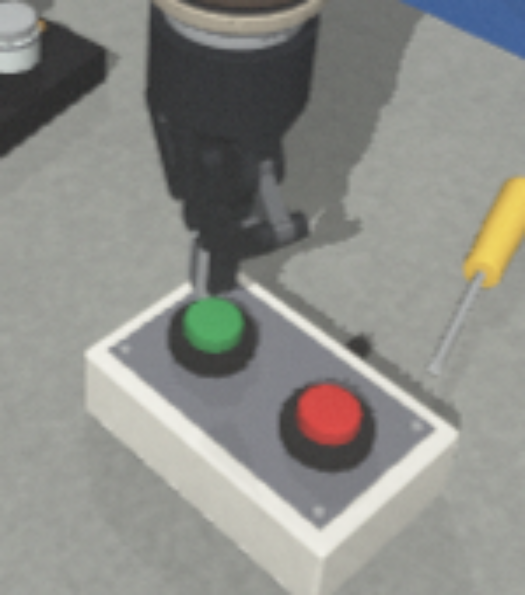

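View pics/w5.png

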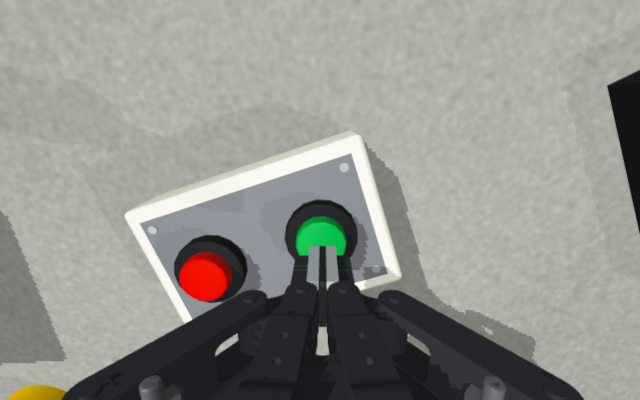

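>>> {"api": "servo_tool", "payload": {
  "xyz": [
    [-0.1, 0.1, 0.8],
    [-0.2, 0.2, 1.5],
    [-0.3, 0.2, 2.0],
    [-0.3, 0.2, 2.3],
    [-0.3, 0.2, 2.3]
  ],
  "spin": [0, 0, 0, 0, 0],
  "jaw": [0, 0, 0, 0, 0]
}}

```text
t: 8.72
eef_pos: [0.505, -0.1898, 0.0895]
ee_rot: [0.001, 0.826, 0.563, -0.002]
force: [0.6, -1.1, 0.1]
opening: -0.0
```

>>> {"api": "servo_tool", "payload": {
  "xyz": [
    [0, 0, 0.2],
    [0, 0, 0.4],
    [0, 0, 0.5]
  ],
  "spin": [0, 0, 0],
  "jaw": [0, 0, 0]
}}

```text
t: 8.97
eef_pos: [0.5052, -0.1899, 0.0846]
ee_rot: [0.002, 0.826, 0.563, -0.002]
force: [-0.4, 0.8, 3.9]
opening: -0.001
```

>>> {"api": "servo_tool", "payload": {
  "xyz": [
    [0, 0, 0.1],
    [0, 0, 0.2],
    [0, 0, 0.2],
    [0, 0, 0.2]
  ],
  "spin": [0, 0, 0, 0],
  "jaw": [0, 0, 0, 0]
}}

```text
t: 9.3
eef_pos: [0.5052, -0.1899, 0.0831]
ee_rot: [0.002, 0.826, 0.563, -0.001]
force: [-2.3, 1.0, 7.5]
opening: -0.0
```

>>> {"api": "servo_tool", "payload": {
  "xyz": [
    [0, 0, 0.1],
    [0, 0, 0.2],
    [0, 0, 0.2],
    [0, 0, 0.2]
  ],
  "spin": [0, 0, 0, 0],
  "jaw": [0, 0, 0, 0]
}}

```text
t: 9.63
eef_pos: [0.5053, -0.19, 0.0828]
ee_rot: [0.002, 0.827, 0.563, -0.001]
force: [-6.3, 3.2, 21.7]
opening: 0.002
```

Bottomed out: 21.7 N with almost no further travel. Now I'll lift clear.

>>> {"api": "servo_tool", "payload": {
  "xyz": [
    [0, 0, -0.7],
    [0, 0, -2],
    [0, 0, -4.5],
    [0, 0, -7.5],
    [0, 0, -10]
  ],
  "spin": [0, 0, 0, 0, 0],
  "jaw": [0, 0, 0, 0, 0]
}}

```text
t: 10.05
eef_pos: [0.5051, -0.1898, 0.1841]
ee_rot: [0.002, 0.827, 0.563, -0.001]
force: [0.2, -0.0, 0.0]
opening: -0.001
```

>>> {"api": "servo_tool", "payload": {
  "xyz": [
    [0, -1, -1],
    [0, -3, -2],
    [0, -5, -3],
    [0, -5, -3],
    [0, -5, -3]
  ],
  "spin": [0, 0, 0, 0, 0],
  "jaw": [0, 0, 0, 0, 0]
}}

```text
t: 10.47
eef_pos: [0.4585, -0.1711, 0.2146]
ee_rot: [0.002, 0.826, 0.563, -0.0]
force: [1.0, -0.7, 0.2]
opening: 0.004
```

```bash
python3 - <<'E'
from h import *
s=r.sense();print(s['t'],s['eef_pos'],s['force'],abs(s['joint_vel']).max())
im=r.capture('side');cv2.imwrite('pics/s6.png',im[:,:,::-1])
E
```

```text
10.4667 [ 0.45845343 -0.17106669  0.21463204] [ 1.02372581 -0.66853589  0.19211382] 0.03901508389565263
```

View pics/s6.png

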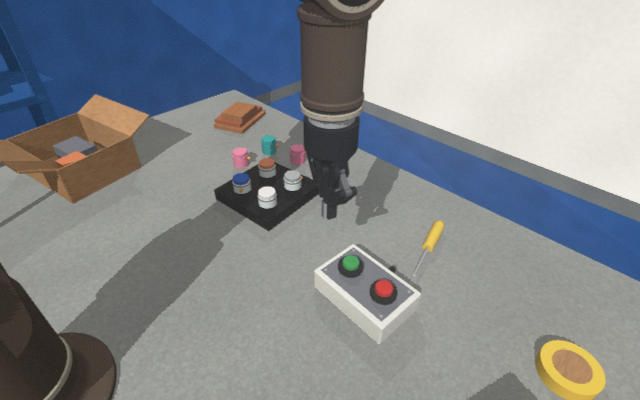

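The button at (351,263) is back up. The modules at (267,164), (241,180), (292,178) and (267,195) and the screwdriver at (430,240) haven't moved, and the arm is clear.

```bash
python3 -c "
from rig import r
print(r.close_job())"
```

```text
the job is handed in; nothing more can be done
None
```

I pointed at the copper-topped module, pressed the green button fully down, moved clear and handed the job in at about 10.5 s. No verdict was reported.

- **Pointing:** With the jaws shut, the fingertips stayed about 25 mm above the middle of the copper top for about 2.5 s. Three camera views placed that module within about 5 mm (x) and 8 mm (y) of each other. I used (0.616, 0.198), inside the 10 mm sideways limit.
- **Button:** I pressed until the force rose from about 4 N to 22 N with almost no further movement, about 6 mm below first contact, so it was right down. I had no direct reading of the button's travel.
- **Last checks:** In the final side picture the green button was up, the red one looked up, and the modules and screwdriver looked unmoved. The wrist force was only noise (about 1 N), and the tool was about 15 cm from the green button. No check failed.

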